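# Cover the washed seasoning pots, each with its own lid

### The job

The steel beaker, the round pot and the oblong pan have been washed and their lids lie about among them: before the stall shuts, cover all three, each with the one lid that fits it, so that every lid drops into the mouth and sits flat on the rim all round. Leave the vessels standing where they are, and do not disturb the pepper shaker or the timer.

Things in the scene. Friction and masses are not known exactly. Their poses are not given: they have to be found in the camera images.
- beaker: Loose stainless steel vessel, open at the top and empty, stands upright on the worktop. Origin: centre of its underside; z up. Tall round tapered beaker, 77 mm across the rim (about 71 mm inside), 101 mm high. 0.2 kg.
- round_pot: Loose stainless steel vessel, open at the top and empty, stands upright on the worktop. Origin: centre of its underside; z up. Low wide round pot, 105 mm across its rolled rim (96 mm inside), 64 mm high. 0.32 kg.
- oblong_pan: Loose stainless steel vessel, open at the top and empty, stands upright on the worktop. Origin: centre of its underside; z up. Oblong pan with rounded corners, 77 mm along its x and 111 mm along its y axis over the rolled rim (mouth 68 x 102 mm inside), 58 mm high. 0.3 kg.
- beaker_lid: Small round loose steel lid, 0.08 kg. Origin: centre of the underside of the plug that drops into the mouth, z up (handle up). Upward: plug 0-8 mm (lower 4 mm bevelled 45 deg), flange 8-11 mm at its rolled edge, dome to 13.5 mm, round black knob 21 mm across at 20-37 mm, top 42 mm. Flange 88, plug 59 mm across. Fits the beaker only. Seated: origin 93 mm above the vessel's.
- round_lid: Large round loose steel lid, 0.14 kg. Origin: centre of the underside of the plug that drops into the mouth, z up (handle up). Upward: plug 0-8 mm (lower 4 mm bevelled 45 deg), flange 8-11 mm at its rolled edge, dome to 13.5 mm, round black knob 21 mm across at 20-37 mm, top 42 mm. Flange 112, plug 86 mm across. Fits the round pot only. Seated: origin 56 mm above the vessel's.
- oblong_lid: Oblong loose steel lid, 0.12 kg. Origin: centre of the underside of the plug that drops into the mouth, z up (handle up). Upward: plug 0-8 mm (lower 4 mm bevelled 45 deg), flange 8-11 mm at its rolled edge, dome to 13.5 mm, black bar handle along its y axis, 12 mm thick, 52 mm long, at 25-42 mm. Flange 84 (x) x 118 (y), plug 58 x 92 mm. Fits the oblong pan only, either way round. Seated: origin 50 mm above the vessel's.
- pepper_shaker: Pepper shaker with a domed grey cap that stands near the work, 44 mm across, 90 mm high; origin at the centre of its underside. Not to be disturbed.
- kitchen_timer: Round white kitchen timer with a red dial that stands near the work, 65 mm across, 46 mm high; origin at the centre of its underside. Not to be disturbed.

How it is judged:
By the outcome, as a careful person would: the job done as asked, in the order asked, and still so for the second after the job is handed in, with the robot touching nothing.
It also fails if it takes over 80 s, if anything falls off the work surface, if the arm or the gripper's body presses on something with over 40 N, if the wrist force passes 120 N, or if a joint passes its speed limit or range.

### The arm

A 7-joint arm with a two-finger parallel gripper is mounted at the origin on a cart in front of the work surface, level with it; the furniture and walls round the work are solid. World frame = base frame: x ahead of the robot, y to its left, z up, the work surface at z = 0. Lengths are in m, angles in rad, forces in N, time in s.
With the tool pointing down it reaches from about 0.4 to 0.9 m from the base axis. Payload 5.5 kg.
Tool frame: the origin (TCP) lies on the centre line of the jaws, within the pads' length; the fingertips stand 8 mm ahead of it and the grasp point (between the pads) lies 11 mm behind it; x points along the fingers, z is the direction in which the jaws open and shut, and the axes are right-handed (so a half turn about x gives the same grasp; the last joint's range is limited). The gripper opens to 85 mm and grips with 20 to 120 N. Pads are 22 mm wide; open, the fingers measure 114 mm over their backs; the gripper's body (76 mm by 85 mm) begins 54 mm behind the grasp point. The pads swing forward as they close: fully open they stand 13 mm farther back than shut.
Start: joints at [-1.055, 0.501, -0.427, 1.55, 0.221, 1.138, -0.21], TCP at [0.163, 0.629, 0.239] pointing down, gripper open.
Joint ranges: [-2.88, 2.88], [-0.31, 2.03], [-1.54, 1.56], [0.2, 2.42], [-1.41, 4.55], [0.19, 2.02], [-2.57, 2.57]. Speed limits (rad/s): [2.57, 2.57, 3.14, 3.14, 3.14, 3.14, 3.14].

### API

Orientations are given as [roll, pitch, yaw] about the fixed x, y, z axes, in that order (R = Rz(yaw) Ry(pitch) Rx(roll)).
In Python, from rig import sensors, imaging, manip gives the robot as it stands.
- The arm moves only by the tool drive_tool, never from a script. Its argument "motion" is a list of rows, each a list of 2 entries, a list of its own where there are three numbers: the shift along the tool's x, y, z in units of 0.02 m (1.0 is 0.02 m), then the turn, a rotation vector about the tool's x, y, z in units of 0.08 rad (1.0 is 0.08 rad). In form: [[[dx, dy, dz], [wx, wy, wz]], ...]. A call has 1 to 12 rows; each row shifts and turns the commanded pose from where the row before left it, along the tool's axes as they then stand; what a row does not reach is not made up. A row lasts 1/8 s, in which the tool goes at most 62.5 mm and 10.7 degrees, less where a joint would pass 70% of its speed; a pose out of reach is approached as far as the arm can. A call with a number of a shift or a turn outside -1 to 1 is refused whole. A call with a gripper value outside its range is refused whole. "claw" is the opening, from -1 (shut) to 1 (fully open), set as the call begins (left out, the last holds). The fingers move at their own pace and stop on an object; "grip_force" is the grip in N (left out, the last holds). Time passes only in rows, so rows that do not move let the fingers close. It gives the time, the measured TCP pose, the force and the opening at its end, in the units of the state.
- sensors.read_state(): the state, without advancing time (a new reading comes with each control period).
- imaging.capture(name): name is "scene" or "top" or "wrist"; returns (picture, depth): 384x512x3 uint8, blue, green, red; 384x512 float32, m along the optical axis (not along the pixel's ray), 0 where there is no reading.
- imaging.calibration(name): a dict with "K" (3x3 intrinsics, pixels), "extrinsics" (4x4, takes a point from camera to world coordinates); the wrist camera has in their place "hand_eye" (4x4, takes a point from camera to tool coordinates, whose origin is the TCP and whose axes are the tool frame's). Camera axes: x right, y down, z forward; pixel columns grow to the right and rows downward; lengths in m; the calibration is good to about 2 mm. The wrist camera is an equidistant fisheye: a pixel r from the principal point sees the ray r / f radians off the axis. A picture is of the moment at which its call begins: read the wrist's pose just before it. calibration takes no time and is no camera call.
- manip.finish_job(): hands the job in, once; it reports no verdict.
The state is a dict: "time_s": time; "q": joint angles; "qvel": joint speeds; "joint_efforts": joint torques, N m; "tcp_pos": TCP position; "orientation": TCP orientation; "wrist_force": force on the tool from outside, world axes, zero at the start; "moment": the same for the moment, N m; "width": opening from 0.0 (shut) to 1.0 (fully open).
Only numpy, scipy, OpenCV 4.12 (cv2) and the standard library are available. Lean on these libraries where they do the work, as an engineer would, in place of code of your own. Each camera call takes 0.05 s, during which the arm holds its last target.

## Working session

There is one attempt and no reset: what is moved stays moved. The work goes in short steps, Python scripts to look and compute and a tool call to move; the robot and the scene stay as the last step left them, time stands still between calls to the robot, and variables do not carry over. Pictures are saved under pics/ and viewed, and the job is handed in when it is done.

Besides the shell and the picture viewer there is one more tool, called after ">>>" by a JSON object that holds its "api" and its "payload". drive_tool: Moves the arm, as the interface text tells. Its arguments: {"type":"object","properties":{"motion":{"type":"array"},"claw":{"type":"number"},"grip_force":{"type":"number"}},"required":["motion"]}

```bash
ls; mkdir -p pics; cat > h.py <<'E'
import sys; sys.path.insert(0,'.')
import numpy as np, cv2, json
from rig import sensors, imaging, manip
E
python3 - <<'E'
from h import *
s=sensors.read_state(); print({k:np.round(v,3).tolist() for k,v in s.items()})
for n in ['scene','top','wrist']:
    p,d=imaging.capture(n); cv2.imwrite(f'pics/{n}0.png',p); np.save(f'pics/{n}0.npy',d)
    c=imaging.calibration(n); print(n,{k:np.round(np.array(v),4).tolist() if not isinstance(v,str) else v for k,v in c.items()})
E
```

```text
pics
{'time_s': 0.0, 'q': [-1.055, 0.502, -0.427, 1.551, 0.221, 1.138, -0.21], 'qvel': [-0.0, 0.001, -0.0, -0.001, 0.001, 0.002, 0.0], 'joint_efforts': [-0.0, -56.951, -5.816, -28.094, 0.011, 0.012, -0.0], 'tcp_pos': [0.162, 0.629, 0.238], 'orientation': [3.105, 1.569, -1.86], 'wrist_force': [-0.267, -0.107, -0.459], 'moment': [0.03, -0.03, -0.003], 'width': 0.995}
scene {'K': [[454.86, 0.0, 245.6622], [0.0, 454.86, 198.8135], [0.0, 0.0, 1.0]], 'extrinsics': [[0.8259, -0.4359, 0.3576, 0.1253], [-0.5635, -0.6164, 0.5501, -0.5879], [-0.0194, -0.6558, -0.7547, 0.7795], [0.0, 0.0, 0.0, 1.0]]}
top {'K': [[486.9774, 0.0, 250.3637], [0.0, 486.9774, 195.9614], [0.0, 0.0, 1.0]], 'extrinsics': [[0.0212, -0.9838, 0.1779, 0.2525], [-0.9992, -0.0269, -0.0294, -0.038], [0.0337, -0.1771, -0.9836, 1.1937], [0.0, 0.0, 0.0, 1.0]]}
wrist {'K': [[297.3186, 0.0, 251.8367], [0.0, 297.3186, 186.5854], [0.0, 0.0, 1.0]], 'hand_eye': [[-0.002, -0.3014, 0.9535, -0.1351], [0.0009, -0.9535, -0.3014, 0.0778], [1.0, 0.0003, 0.0022, -0.0004], [0.0, 0.0, 0.0, 1.0]]}
```

View pics/scene0.png

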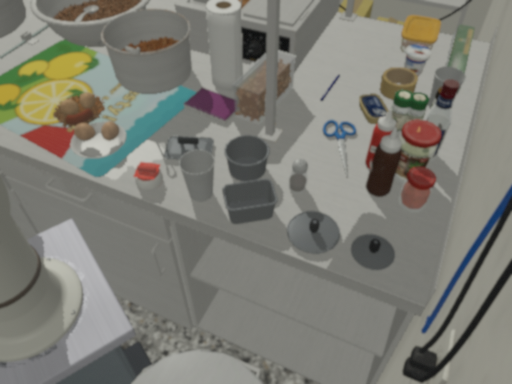

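View pics/top0.png

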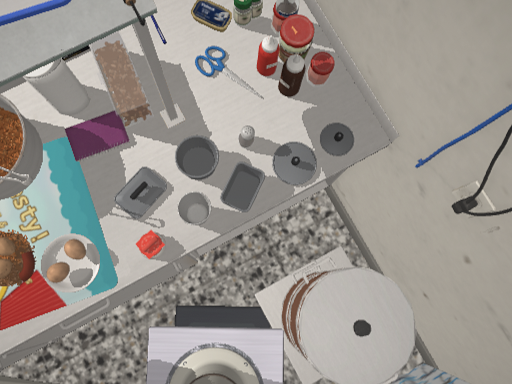

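View pics/wrist0.png

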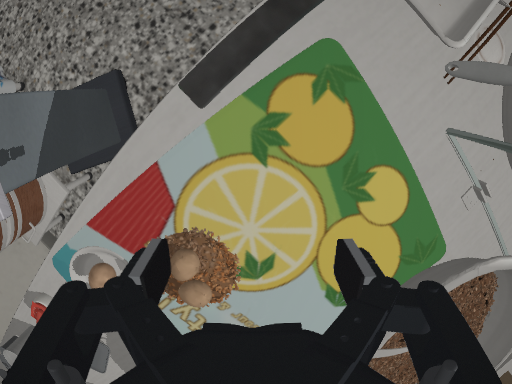

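The top view shows all six: round pot (197,157), beaker (194,209), pan (242,187), oblong lid (140,192), round lid (295,162) and beaker lid (337,138). The shaker is at (247,135), the timer at (150,244), and a post stands at (170,118). Next I'll zoom in and use depth.

```bash
cat >> h.py <<'E'
def world(n,d,T=None):
    c=imaging.calibration(n); K=np.array(c['K']); E=np.array(c['extrinsics'])
    v,u=np.mgrid[0:384,0:512]
    P=np.stack([(u-K[0,2])/K[0,0]*d,(v-K[1,2])/K[1,1]*d,d],-1)
    W=P@E[:3,:3].T+E[:3,3]; W[d==0]=np.nan
    return W
def ray(n,u,v,z):
    c=imaging.calibration(n); K=np.array(c['K']); E=np.array(c['extrinsics'])
    r=E[:3,:3]@np.array([(u-K[0,2])/K[0,0],(v-K[1,2])/K[1,1],1]); o=E[:3,3]
    return o+r*(z-o[2])/r[2]
E
python3 - <<'E'
from h import *
p=cv2.imread('pics/top0.png'); d=np.load('pics/top0.npy'); W=world('top',d)
cv2.imwrite('pics/topz.png',cv2.resize(p[90:270,100:370],None,fx=2.9,fy=2.9,interpolation=cv2.INTER_CUBIC))
p2=cv2.imread('pics/scene0.png')
cv2.imwrite('pics/scz.png',cv2.resize(p2[120:280,120:400],None,fx=2.8,fy=2.8,interpolation=cv2.INTER_CUBIC))
for n,(u,v) in dict(pot=(197,157),beaker=(194,209),pan=(242,187),olid=(140,190),rlid=(295,161),rl2=(285,170),blid=(338,137),bl2=(325,145),shaker=(247,131),timer=(150,244),post=(150,60),post2=(170,118),table=(220,100),shelf=(60,40)).items():
    print(n,np.round(W[v,u],3))
s=W[...,2].copy(); s=np.nan_to_num(s)
cv2.imwrite('pics/topzmap.png',cv2.resize(cv2.applyColorMap(np.clip(s[90:270,100:370]*1000*2,0,255).astype(np.uint8),cv2.COLORMAP_JET),None,fx=2.9,fy=2.9,interpolation=cv2.INTER_NEAREST))
E
```

```text
pot [0.563 0.063 0.004]
beaker [0.431 0.065 0.004]
pan [ 0.491 -0.052 -0.   ]
olid [0.469 0.192 0.039]
rlid [ 0.551 -0.18   0.041]
rl2 [ 0.533 -0.158  0.017]
blid [ 0.614 -0.285  0.045]
bl2 [ 0.603 -0.259  0.011]
shaker [ 0.607 -0.06   0.091]
timer [0.34  0.16  0.046]
post [0.66  0.129 0.339]
post2 [0.658 0.133 0.019]
table [ 0.719  0.01  -0.003]
shelf [0.6   0.227 0.52 ]
```

View pics/topz.png

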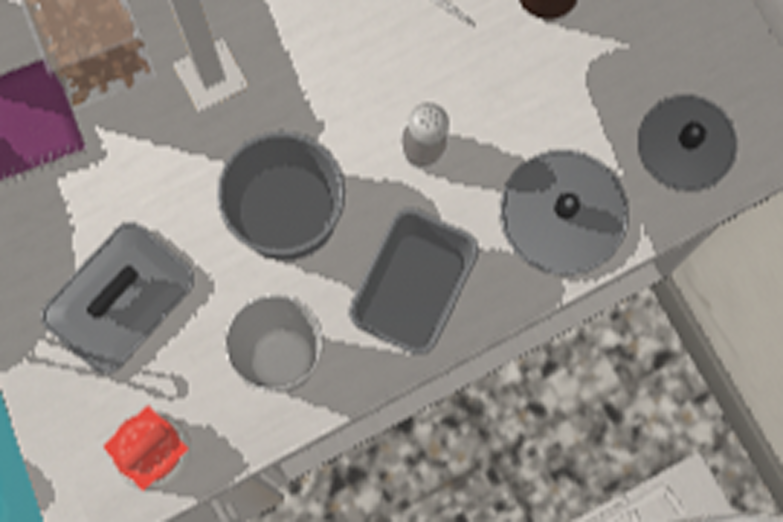

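View pics/topzmap.png

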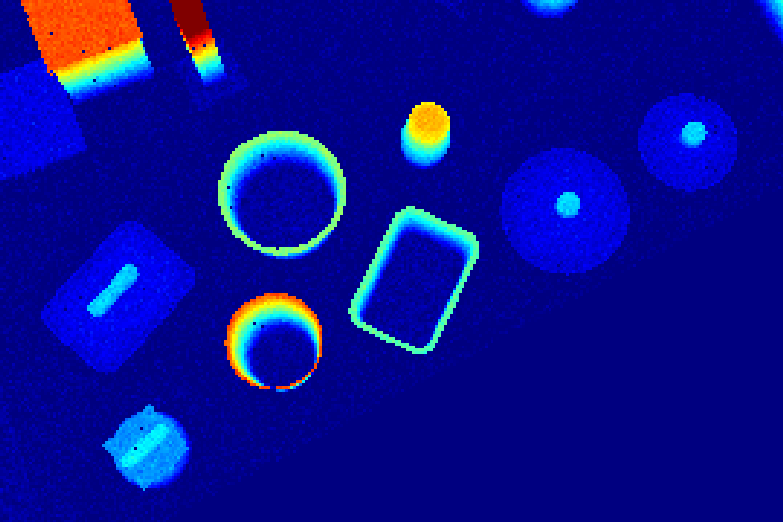

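View pics/scz.png

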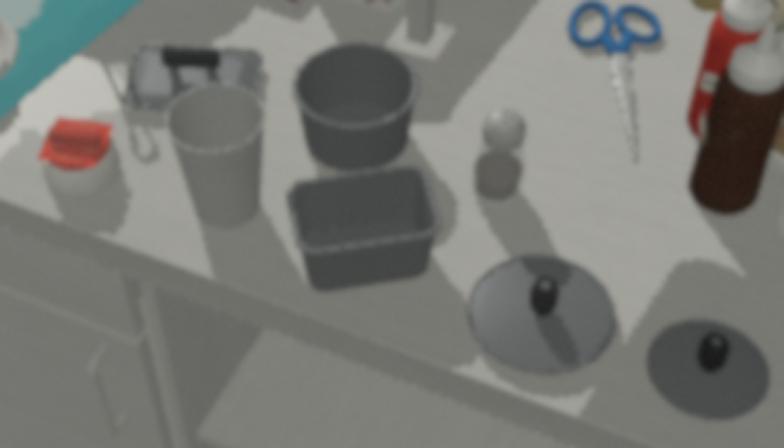

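```bash
cat > m.py <<'E'
from h import *
from scipy.optimize import least_squares
def circ(P):
    r=least_squares(lambda q:np.hypot(P[:,0]-q[0],P[:,1]-q[1])-q[2],[*P.mean(0),.05],loss='soft_l1',f_scale=.002).x
    return r
def rimpts(W,c,rad,z0,tol=.006):
    m=(np.hypot(W[...,0]-c[0],W[...,1]-c[1])<rad)&(abs(W[...,2]-z0)<tol)
    return W[m]
E
python3 - <<'E'
from m import *
for cam in ['top','scene']:
    d=np.load(f'pics/{cam}0.npy'); W=world(cam,d); print(cam)
    for n,c,z in [('beaker',(.445,.062),.101),('pot',(.57,.06),.064)]:
        P=rimpts(W,c,.075,z,.004); q=circ(P[:,:2]); print(n,len(P),np.round(q,4),'zmed',np.median(P[:,2]).round(4))
    P=rimpts(W,(.495,-.05),.085,.058,.004); r=cv2.minAreaRect((P[:,:2]*1000).astype(np.float32)); print('pan',len(P),r, P[:,:2].mean(0).round(4))
    for n,c in [('rlid',(.55,-.178)),('blid',(.612,-.283))]:
        P=rimpts(W,c,.08,.012,.0055); 
        ctr,rr=cv2.minEnclosingCircle((P[:,:2]*1000).astype(np.float32)); print(n,len(P),np.round(ctr,1),round(rr,1),'mean',P[:,:2].mean(0).round(4))
        P=rimpts(W,c,.03,.040,.006); print('  knob',len(P),P.mean(0).round(4))
    P=rimpts(W,(.469,.192),.085,.012,.0055); r=cv2.minAreaRect((P[:,:2]*1000).astype(np.float32)); print('olid',len(P),r,P[:,:2].mean(0).round(4))
    P=rimpts(W,(.469,.192),.05,.040,.005); r=cv2.minAreaRect((P[:,:2]*1000).astype(np.float32)); print('  bar',len(P),r,P.mean(0).round(4))
    P=rimpts(W,(.607,-.06),.03,.085,.01);print('shaker',P.mean(0).round(3))
    if cam=='top':
        m=W[...,2]>.3; m&=W[...,0]>.3;Q=W[m]; print('high',Q.min(0),Q.max(0)); 
        for y in np.arange(0,.6,.1):
            k=abs(Q[:,1]-y)<.03
            if k.any(): print(y.round(2),'xmin',Q[k][:,0].min().round(3),'z',np.round([Q[k][:,2].min(),Q[k][:,2].max()],2))
from scipy.spatial.transform import Rotation as R
s=sensors.read_state(); print(R.from_euler('xyz',s['orientation']).as_matrix().round(3))
E
```

```text
top
beaker 99 [0.4208 0.0564 0.037 ] zmed 0.1013
pot 288 [0.5507 0.0585 0.0498] zmed 0.0645
pan 297 ((492.48388671875, -29.129005432128906), (128.57211303710938, 111.05375671386719), 65.53533935546875) [ 0.4839 -0.0508]
rlid 1401 [ 550.1 -176.6] 63.2 mean [ 0.5549 -0.1812]
  knob 54 [ 0.5539 -0.1809  0.0417]
blid 939 [ 606.4 -280.5] 77.0 mean [ 0.6138 -0.2789]
  knob 54 [ 0.6192 -0.2879  0.0414]
olid 1398 ((462.169189453125, 191.64089965820312), (146.35382080078125, 142.18014526367188), 75.15473175048828) [0.4683 0.1963]
  bar 100 ((470.15252685546875, 196.3503875732422), (13.662117958068848, 50.89596939086914), 51.333580017089844) [0.4698 0.1956 0.0409]
shaker [ 0.608 -0.061  0.085]
high [ 0.39578629 -0.55895949  0.30001812] [0.82486395 0.31777321 0.57814777]
0.1 xmin 0.627 z [0.3  0.54]
0.2 xmin 0.579 z [0.5  0.53]
0.3 xmin 0.532 z [0.5  0.53]
scene
beaker 137 [0.4204 0.0553 0.037 ] zmed 0.1001
pot 272 [0.5503 0.057  0.0497] zmed 0.0635
pan 388 ((491.6758728027344, -30.336463928222656), (130.5953826904297, 110.8236083984375), 65.77037048339844) [ 0.4849 -0.0469]
rlid 1668 [ 554.5 -182.3] 56.5 mean [ 0.5528 -0.1852]
  knob 75 [ 0.5529 -0.1844  0.04  ]
blid 1303 [ 605.4 -271.4] 67.6 mean [ 0.612  -0.2825]
  knob 82 [ 0.6181 -0.2916  0.0402]
olid 649 ((470.5055236816406, 197.26104736328125), (85.95980072021484, 118.60839080810547), 53.0886344909668) [0.4648 0.2006]
  bar 95 ((468.96966552734375, 195.35791015625), (14.609745025634766, 49.998558044433594), 48.28599166870117) [0.469  0.1931 0.04  ]
shaker [ 0.606 -0.066  0.084]
[[-0.    -0.968  0.25 ]
 [-0.001  0.25   0.968]
 [-1.     0.    -0.002]]
```

```bash
python3 - <<'E'
from m import *
def comp(cam,seed,zlo,zhi,zp,c,rad):
    d=np.load(f'pics/{cam}0.npy'); W=world(cam,d)
    m=((W[...,2]>zlo)&(W[...,2]<zhi)&(np.hypot(W[...,0]-c[0],W[...,1]-c[1])<rad)).astype(np.uint8)
    m=cv2.morphologyEx(m,cv2.MORPH_OPEN,np.ones((2,2),np.uint8)) if zhi<.05 else m
    n,l,st,_=cv2.connectedComponentsWithStats(m,connectivity=8)
    k=1+np.argmax(st[1:,4]); m=(l==k).astype(np.uint8)
    cs,_=cv2.findContours(m,cv2.RETR_EXTERNAL,cv2.CHAIN_APPROX_NONE)
    q=max(cs,key=len)[:,0]
    return np.array([ray(cam,u,v,zp)[:2] for u,v in q])*1000
for cam in ['top','scene']:
    print(cam)
    for n,c,zl,zh,zp,rad in [('pan',(.489,-.047),.05,.066,.058,.068),('olid',(.469,.194),.006,.05,.011,.075)]:
        P=comp(cam,None,zl,zh,zp,c,rad).astype(np.float32); r=cv2.minAreaRect(P); print(n,np.round(r[0],1),np.round(r[1],1),round(r[2],1))
    for n,c,rad in [('rlid',(.553,-.182),.07),('blid',(.618,-.289),.056)]:
        P=comp(cam,None,.0065,.05,.01,c,rad); print(n,circ(P/1000).round(4))
E
```

```text
top
pan [481.8 -52.8] [ 76.8 111.3] 65.6
olid [470.9 196.1] [ 85.2 120.8] 48.6
rlid [ 0.556  -0.1816  0.0546]
blid [ 0.6212 -0.2894  0.0427]
scene
pan [480.5 -55.3] [ 80.8 111.1] 66.2
olid [470.4 196.5] [ 80.8 119.6] 54.4
rlid [ 0.5552 -0.1823  0.0549]
blid [ 0.6207 -0.2904  0.0431]
```

>>> {"api": "drive_tool", "payload": {"motion": [[[0,-0.78,-1],[-0.8,0,0]],[[0,-0.78,-1],[-0.8,0,0]],[[0,-0.78,-1],[-0.8,0,0]],[[0,-0.78,-1],[-0.8,0,0]],[[0,-0.78,-1],[0,0,0]],[[0,-0.78,-1],[0,0,0]],[[0,-0.78,-1],[0,0,0]],[[0,-0.78,-1],[0,0,0]],[[0,-0.78,-1],[0,0,0]],[[0,-0.78,-1],[0,0,0]],[[0,-0.78,-1],[0,0,0]],[[0,-0.78,-1],[0,0,0]]], "claw": 0.2, "grip_force": 30}}

```text
time_s: 1.65
tcp_pos: [0.3372, 0.3803, 0.2391]
orientation: [2.393, 1.57, -2.316]
wrist_force: [0.6, -0.4, 0.3]
width: 0.601
```

>>> {"api": "drive_tool", "payload": {"motion": [[[0,-0.42,-1],[0,0,0]],[[0,-0.42,-1],[0,0,0]],[[0,-0.42,-1],[0,0,0]],[[0,-0.42,-1],[0,0,0]],[[0,-0.42,-1],[0,0,0]],[[0,-0.42,-1],[0,0,0]],[[0,-0.42,-1],[0,0,0]],[[0,-0.42,-1],[0,0,0]],[[0,-0.42,-1],[0,0,0]],[[0,-0.42,-1],[0,0,0]],[[0,-0.42,-1],[0,0,0]],[[0,-0.42,-1],[0,0,0]]]}}

```text
time_s: 3.15
tcp_pos: [0.4385, 0.1408, 0.2392]
orientation: [1.906, 1.57, -2.803]
wrist_force: [0.4, 1.1, -0.6]
width: 0.596
```

>>> {"api": "drive_tool", "payload": {"motion": [[[0,-0.42,-1],[0,0,0]],[[0,-0.42,-1],[0,0,0]],[[0,-0.42,-1],[0,0,0]],[[0,-0.42,-1],[0,0,0]],[[0,-0.42,-1],[0,0,0]],[[0,-0.42,-1],[0,0,0]],[[0,-0.42,-1],[0,0,0]],[[0,-0.42,-1],[0,0,0]],[[0,-0.42,-1],[0,0,0]],[[0,-0.42,-1],[0,0,0]],[[0,-0.42,-1],[0,0,0]],[[0,-0.42,-1],[0,0,0]]]}}

```text
time_s: 4.65
tcp_pos: [0.5401, -0.0988, 0.2391]
orientation: [1.236, 1.57, 2.811]
wrist_force: [-0.2, -0.3, 1.1]
width: 0.602
```

```bash
cat >> h.py <<'E'
from scipy.spatial.transform import Rotation as Rt
def goto(p,zdeg=90):
    s=sensors.read_state(); R=Rt.from_euler('xyz',s['orientation']).as_matrix()
    d=R.T@(np.array(p)-s['tcp_pos'])/.02
    a=np.radians(zdeg); Z=np.array([np.cos(a),np.sin(a),0]); X=np.array([0,0,-1.]); T=np.stack([X,np.cross(Z,X),Z],1)
    w=Rt.from_matrix(R.T@T).as_rotvec()/.08
    print('t',s['time_s'],'tcp',np.round(s['tcp_pos'],4),'zdir',np.degrees(np.arctan2(R[1,2],R[0,2])).round(1),'width',round(s['width'],3),'F',np.round(s['wrist_force'],1),'q7',np.round(s['q'],2).tolist())
    print('units',d.round(2),'turn',w.round(2)); 
E
python3 -c "
from h import *
goto([.62,-.2895,.10])
p,d=imaging.capture('wrist'); cv2.imwrite('pics/w1.png',p)"
```

```text
t 4.65 tcp [ 0.5401 -0.0988  0.2391] zdir 90.2 width 0.602 F [-0.2 -0.3  1.1] q7 [0.16, 0.29, -0.04, 1.82, 0.01, 1.03, 1.69]
units [ 6.95 -3.96 -9.55] turn [ 0.04  0.   -0.01]
```

>>> {"api": "drive_tool", "payload": {"motion": [[[0.2,-0.4,-0.95],[0,0,0]],[[0.2,-0.4,-0.95],[0,0,0]],[[0.8,-0.4,-0.95],[0,0,0]],[[0.8,-0.4,-0.95],[0,0,0]],[[0.8,-0.4,-0.95],[0,0,0]],[[0.8,-0.4,-0.95],[0,0,0]],[[0.8,-0.4,-0.95],[0,0,0]],[[0.8,-0.4,-0.95],[0,0,0]],[[0.8,-0.4,-0.95],[0,0,0]],[[0.8,-0.36,-1],[0,0,0]],[[0,0,0],[0,0,0]],[[0,0,0],[0,0,0]]]}}

```text
time_s: 6.2
tcp_pos: [0.6198, -0.2884, 0.1031]
orientation: [0.434, 1.57, 2.008]
wrist_force: [0.3, -0.8, 0.1]
width: 0.598
```

```bash
python3 -c "
from h import *
goto([.62,-.2895,.026])
p,d=imaging.capture('wrist'); cv2.imwrite('pics/w2.png',p)
d=imaging.capture('scene')[0]; cv2.imwrite('pics/s2.png',d)"
```

```text
t 6.2 tcp [ 0.6198 -0.2884  0.1031] zdir 90.2 width 0.598 F [ 0.3 -0.8  0.1] q7 [0.39, 0.67, 0.01, 1.57, -0.01, 0.91, 1.98]
units [ 3.85 -0.01 -0.06] turn [ 0.04  0.01 -0.  ]
```

View pics/w2.png

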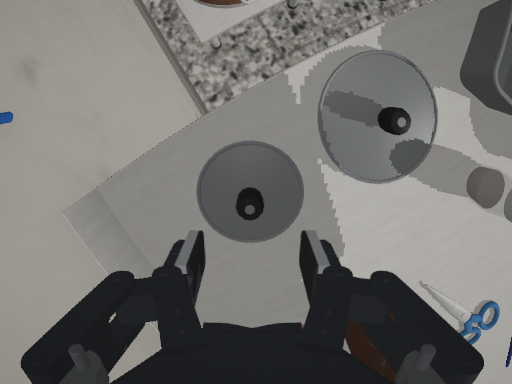

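View pics/s2.png

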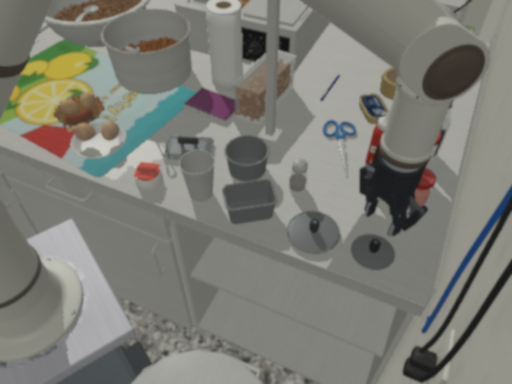

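Wrist view: the beaker lid's knob top is at (250,208), between the jaws at columns 197 and 308. I'll check it with a ray, and check clearance to the jars.

```bash
cat >> h.py <<'E'
def wray(u,v,z,s=None):
    s=s or sensors.read_state(); c=imaging.calibration('wrist'); K=np.array(c['K']); H=np.array(c['hand_eye'])
    x,y=u-K[0,2],v-K[1,2]; r=np.hypot(x,y); th=r/K[0,0]; k=np.sin(th)/r
    dc=np.array([x*k,y*k,np.cos(th)]); R=Rt.from_euler('xyz',s['orientation']).as_matrix()
    o=R@H[:3,3]+s['tcp_pos']; d=R@H[:3,:3]@dc
    return o+d*(z-o[2])/d[2]
E
python3 -c "
from h import *
print(wray(250,208,.042),wray(402,122,.042))
d=np.load('pics/top0.npy');W=world('top',d)
m=(W[...,2]>.03)&(W[...,0]>.62)&(W[...,1]<-.05);Q=W[m]
m2=Q[:,1]>-.45;Q=Q[m2];i=np.argsort(np.hypot(Q[:,0]-.62,Q[:,1]+.29))
i=[k for k in i if np.hypot(Q[k,0]-.62,Q[k,1]+.29)>.03]
print(Q[i[:5]])
"
```

```text
[ 0.62091647 -0.28887926  0.042     ] [ 0.5555931  -0.17976012  0.042     ]
[[ 0.68234506 -0.39259031  0.05897075]
 [ 0.68433163 -0.39142053  0.04635155]
 [ 0.68291888 -0.39234664  0.04311989]
 [ 0.68184076 -0.39356007  0.03895395]
 [ 0.67165003 -0.39902413  0.05326951]]
```

>>> {"api": "drive_tool", "payload": {"motion": [[[0.8,0,0],[0,0,0]],[[0.8,0,-0.05],[0,0,0]],[[0.8,0,0],[0,0,0]],[[0.8,0,0],[0,0,0]],[[0.6,0,0],[0,0,0]],[[0,0,0],[0,0,0]],[[0,0,0],[0,0,0]]]}}

```text
time_s: 7.18
tcp_pos: [0.6203, -0.2901, 0.0276]
orientation: [-1.966, 1.57, -0.392]
wrist_force: [-0.3, 0.2, -0.0]
width: 0.598
```

>>> {"api": "drive_tool", "payload": {"motion": [[[0,0,0],[0,0,0]],[[0,0,0],[0,0,0]],[[0,0,0],[0,0,0]],[[0,0,0],[0,0,0]],[[0,0,0],[0,0,0]]], "claw": -1, "grip_force": 40}}

```text
time_s: 7.8
tcp_pos: [0.6205, -0.2902, 0.0282]
orientation: [-2.025, 1.569, -0.451]
wrist_force: [-1.2, -0.2, 5.6]
width: 0.221
```

>>> {"api": "drive_tool", "payload": {"motion": [[[-0.8,0,0],[0,0,0]],[[-1,0,0],[0,0,0]],[[-1,0.5,0.9],[0,0,0]],[[-1,0.5,0.9],[0,0,0]],[[-1,0.5,0.9],[0,0,0]],[[-1,0.5,0.9],[0,0,0]],[[-1,0.6,1],[0,0,0]],[[0,0.6,1],[0,0,0]],[[0,0.6,1],[0,0,0]],[[0,0.6,1],[0,0,0]],[[0,0.6,1],[0,0,0]],[[0,0.6,1],[0,0,0]]]}}

```text
time_s: 9.3
tcp_pos: [0.5071, -0.0975, 0.1645]
orientation: [-1.724, 1.569, -0.15]
wrist_force: [-0.7, 0.3, -0.5]
width: 0.223
```

>>> {"api": "drive_tool", "payload": {"motion": [[[0,0.55,0.95],[0,0,0]],[[0,0.55,0.95],[0,0,0]],[[0,0.55,0.95],[0,0,0]],[[0,0.55,0.95],[0,0,0]],[[0,0.5,0.9],[0,0,0]],[[0,0.5,0.9],[0,0,0]],[[0,0.5,0.9],[0,0,0]],[[0,0,0],[0,0,0]]]}}

```text
time_s: 10.3
tcp_pos: [0.432, 0.033, 0.1635]
orientation: [-0.034, 1.571, 1.543]
wrist_force: [0.7, 0.3, -0.4]
width: 0.22
```

```bash
python3 -c "
from h import *
goto([.4206,.0558,.123])
p,d=imaging.capture('wrist'); cv2.imwrite('pics/w3.png',p)
p,d=imaging.capture('scene'); cv2.imwrite('pics/s3.png',p)"
```

```text
t 10.3 tcp [0.432  0.033  0.1635] zdir 90.4 width 0.22 F [ 0.7  0.3 -0.4] q7 [-0.04, 0.19, -0.11, 2.15, 0.03, 0.8, 1.41]
units [2.03 0.56 1.14] turn [0.08 0.   0.  ]
```

View pics/w3.png

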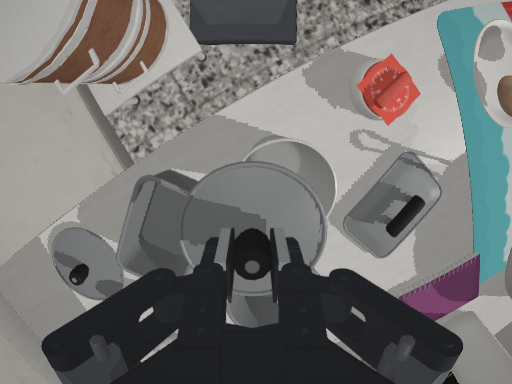

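View pics/s3.png

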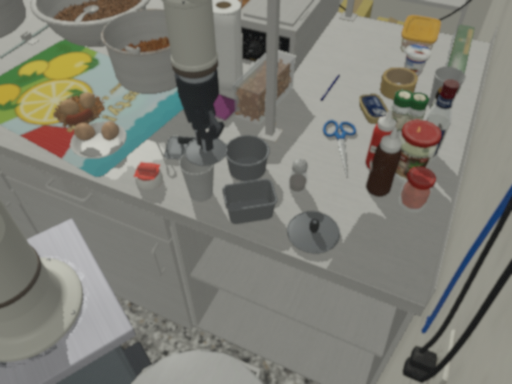

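>>> {"api": "drive_tool", "payload": {"motion": [[[0,0.56,1],[0,0,0]],[[0.5,0,0.15],[0,0,0]],[[0.6,0,0],[0,0,0]],[[0,0,0],[0,0,0]]]}}

```text
time_s: 10.9
tcp_pos: [0.4208, 0.0535, 0.1399]
orientation: [1.805, 1.568, -2.905]
wrist_force: [0.0, -0.7, -0.7]
width: 0.218
```

```bash
python3 -c "
from h import *
goto([.4206,.0558,.122])"
```

```text
t 10.9 tcp [0.4208 0.0535 0.1399] zdir 90.1 width 0.218 F [ 0.  -0.7 -0.7] q7 [-0.08, 0.22, -0.12, 2.19, 0.04, 0.74, 1.34]
units [0.9  0.01 0.12] turn [ 0.03 -0.01 -0.03]
```

>>> {"api": "drive_tool", "payload": {"motion": [[[0.3,0,0.12],[0,0,0]],[[0.3,0,0],[0,0,0]],[[0.15,0,0],[0,0,0]],[[0.1,0,0],[0,0,0]],[[0,0,0],[0,0,0]]]}}

```text
time_s: 11.52
tcp_pos: [0.4215, 0.0569, 0.1242]
orientation: [1.485, 1.571, 3.059]
wrist_force: [-0.1, -0.4, -1.0]
width: 0.22
```

```bash
python3 -c "
from h import *
goto([.4206,.0558,.122])"
```

```text
t 11.525 tcp [0.4215 0.0569 0.1242] zdir 90.2 width 0.22 F [-0.1 -0.4 -1. ] q7 [-0.09, 0.25, -0.12, 2.2, 0.05, 0.7, 1.33]
units [ 0.11  0.05 -0.05] turn [ 0.04  0.   -0.  ]
```

No contact yet, so I'll lower the last few millimetres.

>>> {"api": "drive_tool", "payload": {"motion": [[[0.08,0,0],[0,0,0]],[[0.07,0,0],[0,0,0]],[[0,0,0],[0,0,0]]]}}

```text
time_s: 11.9
tcp_pos: [0.4216, 0.0569, 0.1214]
orientation: [-1.327, 1.571, 0.247]
wrist_force: [0.0, -0.0, 0.2]
width: 0.219
```

>>> {"api": "drive_tool", "payload": {"motion": [[[0.05,0,0],[0,0,0]],[[0,0,0],[0,0,0]]]}}

```text
time_s: 12.15
tcp_pos: [0.4224, 0.057, 0.1213]
orientation: [-1.479, 1.569, 0.095]
wrist_force: [-1.6, 0.5, 9.9]
width: 0.219
```

>>> {"api": "drive_tool", "payload": {"motion": [[[0,0,0],[0,0,0]],[[0,0,0],[0,0,0]],[[0,0,0],[0,0,0]]], "claw": 0}}

```text
time_s: 12.52
tcp_pos: [0.4213, 0.0569, 0.1201]
orientation: [1.554, 1.57, 3.128]
wrist_force: [0.3, -0.7, -0.7]
width: 0.5
```

>>> {"api": "drive_tool", "payload": {"motion": [[[-0.6,0,0],[0,0,0]],[[-1,0,0],[0,0,0]],[[-1,0,0],[0,0,0]]]}}

```text
time_s: 12.9
tcp_pos: [0.4216, 0.0569, 0.1735]
orientation: [-0.897, 1.571, 0.677]
wrist_force: [-0.3, -0.3, -0.8]
width: 0.498
```

```bash
python3 -c "
from h import *
goto([.555,-.1815,.10])
p,d=imaging.capture('wrist'); cv2.imwrite('pics/w4.png',p)"
```

```text
t 12.9 tcp [0.4216 0.0569 0.1735] zdir 90.2 width 0.498 F [-0.3 -0.3 -0.8] q7 [-0.08, 0.16, -0.13, 2.16, 0.03, 0.82, 1.35]
units [  3.67  -6.63 -11.94] turn [0.04 0.   0.  ]
```

View pics/w4.png

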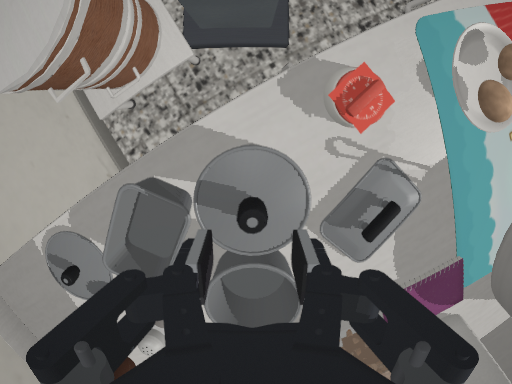

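Wrist view: the beaker lid is centred on the beaker, with its knob at (252,218). Now for the round lid.

>>> {"api": "drive_tool", "payload": {"motion": [[[0,-0.55,-1],[0,0,0]],[[0,-0.55,-1],[0,0,0]],[[0,-0.55,-1],[0,0,0]],[[0,-0.55,-1],[0,0,0]],[[0,-0.55,-1],[0,0,0]],[[0,-0.55,-1],[0,0,0]],[[0.4,-0.55,-1],[0,0,0]],[[0.6,-0.55,-1],[0,0,0]],[[0.8,-0.55,-1],[0,0,0]],[[0.8,-0.55,-1],[0,0,0]],[[0.8,-0.55,-1],[0,0,0]],[[0.3,-0.58,-0.95],[0,0,0]]]}}

```text
time_s: 14.45
tcp_pos: [0.5545, -0.1822, 0.0973]
orientation: [1.245, 1.569, 2.819]
wrist_force: [-0.5, -0.3, 0.5]
width: 0.502
```

>>> {"api": "drive_tool", "payload": {"motion": [[[0,0,0],[0,0,0]]]}}

```text
time_s: 14.58
tcp_pos: [0.5549, -0.1835, 0.0978]
orientation: [2.502, 1.57, -2.209]
wrist_force: [-0.1, 0.8, -0.0]
width: 0.498
```

```bash
python3 -c "
from h import *
goto([.555,-.1815,.028])
p,d=imaging.capture('wrist'); cv2.imwrite('pics/w5.png',p)"
```

```text
t 14.575 tcp [ 0.5549 -0.1835  0.0978] zdir 90.0 width 0.498 F [-0.1  0.8 -0. ] q7 [0.27, 0.52, 0.01, 1.84, -0.0, 0.78, 1.85]
units [ 3.49 -0.01  0.1 ] turn [ 0.01 -0.01 -0.01]
```

View pics/w5.png

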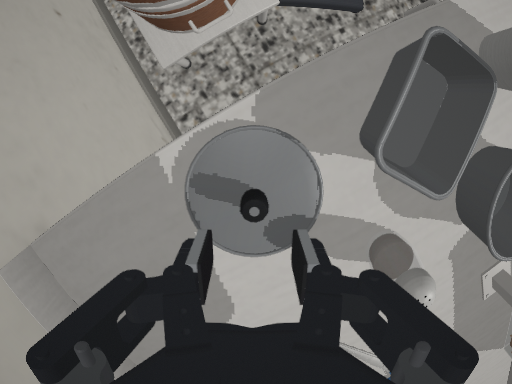

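>>> {"api": "drive_tool", "payload": {"motion": [[[0.8,0,0.08],[0,0,0]],[[0.8,0,0],[0,0,0]],[[0.8,0,0],[0,0,0]],[[0.7,0,0],[0,0,0]],[[0.4,0,0],[0,0,0]],[[0,0,0],[0,0,0]],[[0,0,0],[0,0,0]]]}}

```text
time_s: 15.5
tcp_pos: [0.5553, -0.1802, 0.0287]
orientation: [-1.844, 1.57, -0.271]
wrist_force: [1.2, 0.6, 0.1]
width: 0.497
```

>>> {"api": "drive_tool", "payload": {"motion": [[[0,0,0],[0,0,0]],[[0,0,0],[0,0,0]],[[0,0,0],[0,0,0]],[[0,0,0],[0,0,0]]], "claw": -1}}

```text
time_s: 16.0
tcp_pos: [0.5554, -0.1804, 0.0291]
orientation: [-1.966, 1.57, -0.392]
wrist_force: [-0.8, -0.0, 6.0]
width: 0.222
```

>>> {"api": "drive_tool", "payload": {"motion": [[[-0.8,0,0],[0,0,0]],[[-1,0,0],[0,0,0]],[[-1,0,0],[0,0,0]],[[-1,0,0],[0,0,0]],[[-1,0,0],[0,0,0]],[[-1,0,0.5],[0,0,0]],[[-1,0,1],[0,0,0]],[[0,0,1],[0,0,0]],[[0,0,1],[0,0,0]],[[0,0,1],[0,0,0]],[[0,0,1],[0,0,0]],[[0,0,1],[0,0,0]]]}}

```text
time_s: 17.5
tcp_pos: [0.5534, -0.0479, 0.163]
orientation: [1.407, 1.568, 2.982]
wrist_force: [0.1, 0.6, -1.4]
width: 0.216
```

>>> {"api": "drive_tool", "payload": {"motion": [[[0,0.05,1],[0,0,0]],[[0,0.05,1],[0,0,0]],[[0,0.05,1],[0,0,0]],[[0,0.05,1],[0,0,0]],[[0.6,0,0.8],[0,0,0]],[[0.8,0,0.6],[0,0,0]],[[0.8,0,0.1],[0,0,0]],[[0,0,0],[0,0,0]]]}}

```text
time_s: 18.5
tcp_pos: [0.5483, 0.0591, 0.1179]
orientation: [1.793, 1.566, -2.916]
wrist_force: [-0.4, -1.5, -1.4]
width: 0.215
```

```bash
python3 -c "
from h import *
goto([.5505,.0578,.085])
p,d=imaging.capture('wrist'); cv2.imwrite('pics/w6.png',p)
p,d=imaging.capture('scene'); cv2.imwrite('pics/s6.png',p)"
```

```text
t 18.5 tcp [0.5483 0.0591 0.1179] zdir 90.2 width 0.215 F [-0.4 -1.5 -1.4] q7 [-0.1, 0.45, -0.07, 1.91, 0.04, 0.79, 1.38]
units [ 1.64 -0.12 -0.06] turn [ 0.04 -0.01 -0.06]
```

View pics/w6.png

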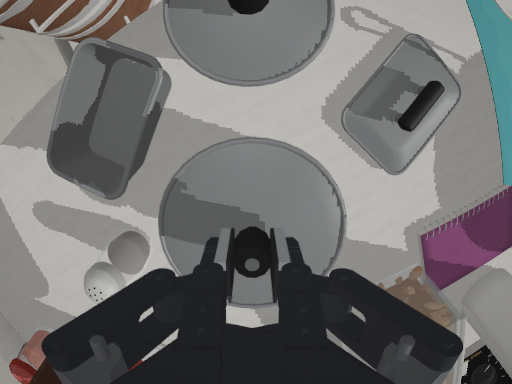

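View pics/s6.png

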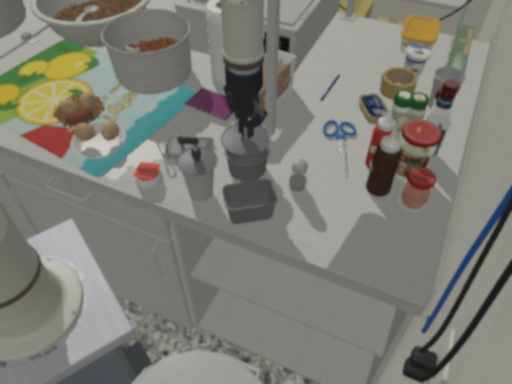

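>>> {"api": "drive_tool", "payload": {"motion": [[[0.2,-0.12,-0.05],[0,0,0]],[[0.5,0,0],[0,0,0]],[[0.4,0,0],[0,0,0]],[[0.2,0,0],[0,0,0]],[[0.15,0,0],[0,0,0]],[[0.1,0,0],[0,0,0]],[[0,0,0],[0,0,0]]]}}

```text
time_s: 19.48
tcp_pos: [0.5525, 0.059, 0.0892]
orientation: [1.217, 1.571, 2.792]
wrist_force: [-0.5, -0.6, -1.1]
width: 0.221
```

```bash
python3 -c "
from h import *
goto([.5505,.0578,.085])"
```

```text
t 19.475 tcp [0.5525 0.059  0.0892] zdir 90.2 width 0.221 F [-0.5 -0.6 -1.1] q7 [-0.1, 0.5, -0.06, 1.91, 0.05, 0.73, 1.38]
units [ 0.21  0.1  -0.06] turn [ 0.04  0.   -0.  ]
```

>>> {"api": "drive_tool", "payload": {"motion": [[[0.1,0.08,-0.05],[0,0,0]],[[0.08,0,0],[0,0,0]],[[0.05,0,0],[0,0,0]],[[0,0,0],[0,0,0]]]}}

```text
time_s: 19.98
tcp_pos: [0.5509, 0.0578, 0.0853]
orientation: [2.47, 1.571, -2.24]
wrist_force: [-3.2, 0.2, 4.5]
width: 0.225
```

Light contact at the expected height. Release, back off and look.

>>> {"api": "drive_tool", "payload": {"motion": [[[0,0,0],[0,0,0]],[[0,0,0],[0,0,0]],[[0,0,0],[0,0,0]]], "claw": 0}}

```text
time_s: 20.35
tcp_pos: [0.551, 0.0579, 0.0847]
orientation: [-1.057, 1.571, 0.517]
wrist_force: [0.3, -0.5, 0.3]
width: 0.5
```

>>> {"api": "drive_tool", "payload": {"motion": [[[-0.6,0,0],[0,0,0]],[[-1,0,0],[0,0,0]],[[-1,0,0],[0,0,0]],[[-1,0,0],[0,0,0]],[[-1,0,0],[0,0,0]]]}}

```text
time_s: 20.98
tcp_pos: [0.5511, 0.0579, 0.1782]
orientation: [-1.417, 1.57, 0.157]
wrist_force: [-0.6, 0.6, 0.3]
width: 0.499
```

```bash
python3 -c "
from h import *
goto([.470,.1955,.10],51)
p,d=imaging.capture('scene'); cv2.imwrite('pics/s7.png',cv2.resize(p[120:280,120:400],None,fx=2.8,fy=2.8,interpolation=cv2.INTER_CUBIC))
W=world('scene',d)
for n,c,r,z in [('beaker',(.421,.056),.05,.104),('pot',(.5505,.058),.062,.067)]:
    m=(np.hypot(W[...,0]-c[0],W[...,1]-c[1])<r)&(abs(W[...,2]-z)<.008); P=W[m]
    A=np.c_[P[:,:2]-P[:,:2].mean(0),np.ones(len(P))]; co=np.linalg.lstsq(A,P[:,2],rcond=None)[0]
    print(n,len(P),P.mean(0).round(4),'tilt',co[:2].round(3))
"
```

```text
t 20.975 tcp [0.5511 0.0579 0.1782] zdir 90.2 width 0.499 F [-0.6  0.6  0.3] q7 [-0.1, 0.37, -0.07, 1.86, 0.03, 0.91, 1.39]
units [3.91 4.04 6.89] turn [8.55 0.01 0.01]
beaker 831 [0.4195 0.0521 0.1043] tilt [-0. -0.]
pot 1180 [0.5478 0.0533 0.0676] tilt [ 0.001 -0.001]
```

View pics/s7.png

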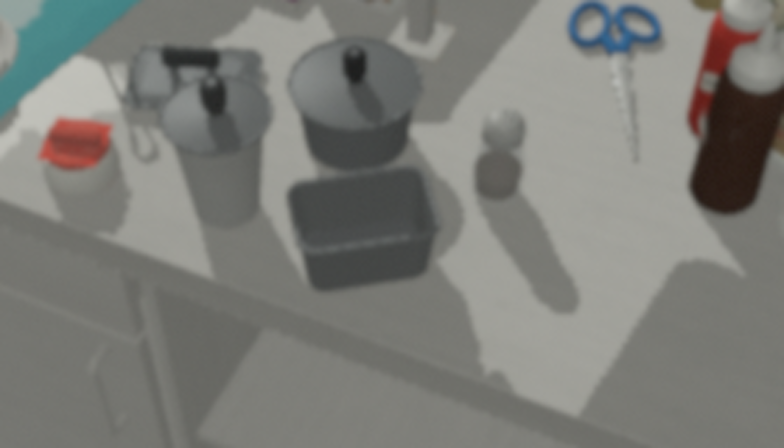

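Both lids sit flat: fitted tilt is about 0.001 and the flange heights are as expected. Next, the oblong lid.

>>> {"api": "drive_tool", "payload": {"motion": [[[0,0.57,0.98],[0,0,0]],[[0,0.57,0.98],[0,0,0]],[[0,0.57,0.98],[0,0,0]],[[0,0.57,0.98],[0,0,0]],[[0,0.57,0.98],[0,0,0]],[[0,0.57,0.98],[0,0,0]],[[0,0.57,0.98],[0,0,0]],[[0,0,0],[0.95,0,0]],[[0,0,0],[0.95,0,0]],[[0,0,0],[0.95,0,0]],[[0,0,0],[0.95,0,0]],[[0,0,0],[0.95,0,0]]]}}

```text
time_s: 22.52
tcp_pos: [0.4707, 0.1949, 0.1769]
orientation: [-0.56, 1.57, 0.632]
wrist_force: [-0.8, -1.0, -0.3]
width: 0.502
```

>>> {"api": "drive_tool", "payload": {"motion": [[[0.8,0,0],[0.95,0,0]],[[0.8,0,0],[0.95,0,0]],[[0.8,0,0],[0.95,0,0]],[[0.8,0,0],[0.95,0,0]],[[0.7,0,0],[0,0,0]],[[0,0,0],[0,0,0]]]}}

```text
time_s: 23.28
tcp_pos: [0.4698, 0.1946, 0.0978]
orientation: [2.652, 1.569, -2.739]
wrist_force: [-0.8, 0.4, 0.8]
width: 0.497
```

```bash
python3 -c "
from h import *
goto([.470,.1955,.031],51)
p,d=imaging.capture('wrist'); cv2.imwrite('pics/w8.png',p)
g=p.max(2)<45
n,l,st,c=cv2.connectedComponentsWithStats(g.astype(np.uint8))
for k in range(1,n):
    if 150<st[k,4]<3000: print(st[k],c[k].round(1))
"
```

```text
t 23.275 tcp [0.4698 0.1946 0.0978] zdir 51.1 width 0.497 F [-0.8  0.4  0.8] q7 [-0.43, 0.42, -0.01, 2.02, 0.01, 0.7, 0.44]
units [3.34 0.02 0.05] turn [ 0.02 -0.02 -0.01]
[ 247  168   17   72 1099] [254.4 203.1]
[495 315  17  42 324] [506.2 335.4]
```

View pics/w8.png

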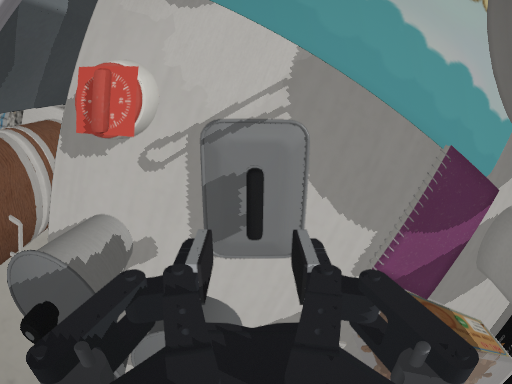

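The bar handle at (255,168–240) is parallel to the pads. I'll compute its centre from the ends.

```bash
python3 -c "
from h import *
a=wray(255,170,.042);b=wray(256,239,.042);c=(a+b)/2;print(a,b,c,np.hypot(*(a-b)[:2]))
goto([c[0],c[1],.031],51)"
```

```text
[0.44915395 0.21433829 0.042     ] [0.48965416 0.18285109 0.042     ] [0.46940406 0.19859469 0.042     ] 0.05130020903163196
t 23.325 tcp [0.4704 0.1948 0.0985] zdir 51.1 width 0.503 F [ 0.   0.6 -0.2] q7 [-0.43, 0.42, -0.01, 2.02, 0.01, 0.7, 0.44]
units [3.37 0.16 0.12] turn [ 0.02 -0.01 -0.01]
```

>>> {"api": "drive_tool", "payload": {"motion": [[[0.8,0.08,0.08],[0,0,0]],[[0.8,0,0],[0,0,0]],[[0.8,0,0],[0,0,0]],[[0.6,0,0],[0,0,0]],[[0.35,0,0],[0,0,0]],[[0,0,0],[0,0,0]],[[0,0,0],[0,0,0]]]}}

```text
time_s: 24.2
tcp_pos: [0.4708, 0.1972, 0.032]
orientation: [-0.44, 1.57, 0.45]
wrist_force: [0.5, 0.3, -0.1]
width: 0.497
```

>>> {"api": "drive_tool", "payload": {"motion": [[[0,0,0],[0,0,0]],[[0,0,0],[0,0,0]],[[0,0,0],[0,0,0]],[[0,0,0],[0,0,0]],[[0,0,0],[0,0,0]]], "claw": -1}}

```text
time_s: 24.82
tcp_pos: [0.4707, 0.1972, 0.0321]
orientation: [-0.527, 1.57, 0.363]
wrist_force: [-1.4, -0.9, 6.8]
width: 0.134
```

```bash
python3 -c "
from h import *
goto([.4812,-.054,.18],66)"
```

```text
t 24.825 tcp [0.4707 0.1972 0.0321] zdir 51.0 width 0.134 F [-1.4 -0.9  6.8] q7 [-0.44, 0.54, -0.01, 2.04, 0.01, 0.56, 0.43]
units [-7.4  -8.31 -9.42] turn [-3.27  0.01  0.  ]
```

>>> {"api": "drive_tool", "payload": {"motion": [[[-0.6,0,0],[0,0,0]],[[-1,0,0],[0,0,0]],[[-1,0,0],[0,0,0]],[[-1,0,0],[0,0,0]],[[-1,0,0],[-0.82,0,0]],[[-1,0,0],[-0.82,0,0]],[[-1,0,0],[-0.82,0,0]],[[-1,0,0],[-0.81,0,0]],[[-0.4,0,0],[0,0,0]]]}}

```text
time_s: 25.95
tcp_pos: [0.4709, 0.1973, 0.1931]
orientation: [-0.685, 1.569, 0.466]
wrist_force: [0.2, 0.6, -1.9]
width: 0.129
```

>>> {"api": "drive_tool", "payload": {"motion": [[[0,-0.46,-0.94],[0,0,0]],[[0,-0.46,-0.94],[0,0,0]],[[0,-0.46,-0.94],[0,0,0]],[[0,-0.46,-0.94],[0,0,0]],[[0,-0.46,-0.94],[0,0,0]],[[0,-0.46,-0.94],[0,0,0]],[[0,-0.46,-0.94],[0,0,0]],[[0,-0.46,-0.94],[0,0,0]],[[0,-0.46,-0.94],[0,0,0]],[[0,-0.46,-0.94],[0,0,0]],[[0,-0.46,-0.94],[0,0,0]],[[0,-0.46,-0.94],[0,0,0]]]}}

```text
time_s: 27.45
tcp_pos: [0.4789, -0.0545, 0.1913]
orientation: [1.871, 1.57, 3.021]
wrist_force: [0.1, -1.4, -0.9]
width: 0.126
```

>>> {"api": "drive_tool", "payload": {"motion": [[[0,0,0],[0,0,0]]]}}

```text
time_s: 27.58
tcp_pos: [0.4789, -0.0556, 0.1913]
orientation: [2.549, 1.57, -2.587]
wrist_force: [-0.1, 0.7, -1.5]
width: 0.127
```

```bash
python3 -c "
from h import *
goto([.4812,-.054,.11],66)
p,d=imaging.capture('wrist'); cv2.imwrite('pics/w9.png',p)"
```

```text
t 27.575 tcp [ 0.4789 -0.0556  0.1913] zdir 65.7 width 0.127 F [-0.1  0.7 -1.5] q7 [-0.01, 0.23, 0.08, 2.02, -0.02, 0.89, 1.23]
units [ 4.07 -0.07  0.12] turn [-0.06 -0.01 -0.01]
```

View pics/w9.png

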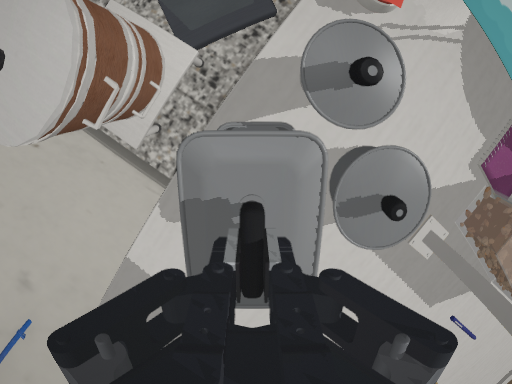

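The lid is square in the jaws, and the pan's far rim shows centred behind it at (218–293,123). Lower it.

>>> {"api": "drive_tool", "payload": {"motion": [[[0.8,-0.07,0.12],[0,0,0]],[[0.9,0,0],[0,0,0]],[[0.9,0,0],[0,0,0]],[[0.8,0,0],[0,0,0]],[[0.6,0,0],[0,0,0]],[[0.2,0,0],[0,0,0]],[[0,0,0],[0,0,0]]]}}

```text
time_s: 28.5
tcp_pos: [0.4818, -0.0522, 0.1076]
orientation: [1.675, 1.571, 2.827]
wrist_force: [-0.5, -0.4, -0.7]
width: 0.129
```

```bash
python3 -c "
from h import *
goto([.4812,-.054,.082],66)
p,d=imaging.capture('scene'); cv2.imwrite('pics/s10.png',cv2.resize(p[120:280,120:400],None,fx=2.8,fy=2.8,interpolation=cv2.INTER_CUBIC))"
```

```text
t 28.5 tcp [ 0.4818 -0.0522  0.1076] zdir 66.0 width 0.129 F [-0.5 -0.4 -0.7] q7 [-0.01, 0.37, 0.07, 2.08, -0.04, 0.7, 1.24]
units [ 1.28 -0.01 -0.09] turn [-0. -0. -0.]
```

View pics/s10.png

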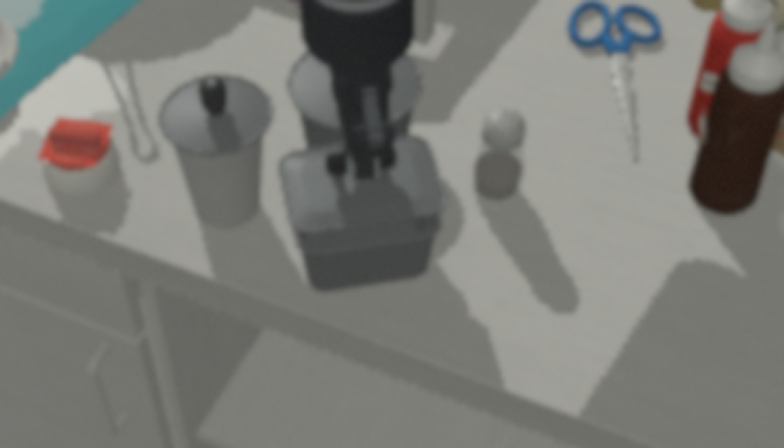

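>>> {"api": "drive_tool", "payload": {"motion": [[[0.2,0,-0.09],[0,0,0]],[[0.4,0,0],[0,0,0]],[[0.3,0,0],[0,0,0]],[[0.2,0,0],[0,0,0]],[[0.08,0,0],[0,0,0]],[[0,0,0],[0,0,0]],[[0,0,0],[0,0,0]]]}}

```text
time_s: 29.42
tcp_pos: [0.4812, -0.054, 0.0842]
orientation: [-1.198, 1.57, -0.046]
wrist_force: [-0.1, -0.6, -1.2]
width: 0.132
```

```bash
python3 -c "
from h import *
goto([.4812,-.054,.082],66)"
```

```text
t 29.425 tcp [ 0.4812 -0.054   0.0842] zdir 66.0 width 0.132 F [-0.1 -0.6 -1.2] q7 [-0.0, 0.41, 0.07, 2.09, -0.04, 0.65, 1.25]
units [ 0.11 -0.   -0.  ] turn [-0.  0.  0.]
```

>>> {"api": "drive_tool", "payload": {"motion": [[[0.07,0,0],[0,0,0]],[[0.06,0,0],[0,0,0]],[[0,0,0],[0,0,0]]]}}

```text
time_s: 29.8
tcp_pos: [0.4811, -0.054, 0.0821]
orientation: [-0.906, 1.571, 0.245]
wrist_force: [-2.1, 0.2, 5.6]
width: 0.129
```

>>> {"api": "drive_tool", "payload": {"motion": [[[0,0,0],[0,0,0]],[[0,0,0],[0,0,0]],[[0,0,0],[0,0,0]]], "claw": -0.1}}

```text
time_s: 30.18
tcp_pos: [0.481, -0.0539, 0.0815]
orientation: [-1.072, 1.571, 0.079]
wrist_force: [0.9, 0.4, -0.1]
width: 0.452
```

>>> {"api": "drive_tool", "payload": {"motion": [[[-0.6,0,0],[0,0,0]],[[-1,0,0],[0,0,0]],[[-1,0,0],[0,0,0]],[[-1,0,0],[0,0,0]],[[-1,0,0],[0,0,0]],[[-1,0,0],[0,0,0]],[[-1,0,-0.5],[0,0,0]],[[-1,0,-1],[0,0,0]],[[0,0,-1],[0,0,0]],[[0,0,-1],[0,0,0]],[[0,0,-1],[0,0,0]],[[0,0,-1],[0,0,0]]]}}

```text
time_s: 31.68
tcp_pos: [0.4359, -0.155, 0.2343]
orientation: [-1.206, 1.57, -0.054]
wrist_force: [-0.2, -0.2, 0.4]
width: 0.45
```

>>> {"api": "drive_tool", "payload": {"motion": [[[0,0,-1],[0,0,0]],[[0,0,-1],[0,0,0]],[[0,0,-1],[0,0,0]],[[0,0,-1],[0,0,0]],[[0,0,-1],[0,0,0]],[[0,0,-1],[0,0,0]],[[0,0,0],[0,0,0]],[[0,0,0],[0,0,0]]]}}

```text
time_s: 32.67
tcp_pos: [0.3878, -0.2632, 0.2338]
orientation: [-0.542, 1.57, 0.61]
wrist_force: [0.3, -0.2, -0.1]
width: 0.448
```

```bash
python3 -c "
from h import *
for cam in ['scene','top']:
    p,d=imaging.capture(cam); 
    y,x,h,w=(120,120,160,280) if cam=='scene' else (90,100,180,270)
    cv2.imwrite(f'pics/f_{cam}.png',cv2.resize(p[y:y+h,x:x+w],None,fx=2.8,fy=2.8,interpolation=cv2.INTER_CUBIC))
    W=world(cam,d); print(cam)
    for n,c,r,z in [('beaker',(.421,.056),.05,.104),('pot',(.5505,.058),.062,.067),('pan',(.481,-.054),.07,.061)]:
        m=(np.hypot(W[...,0]-c[0],W[...,1]-c[1])<r)&(abs(W[...,2]-z)<.008); P=W[m]
        A=np.c_[P[:,:2]-P[:,:2].mean(0),np.ones(len(P))]; co=np.linalg.lstsq(A,P[:,2],rcond=None)[0]
        print(n,len(P),P.mean(0).round(4),'tilt',co[:2].round(3))
    for n,c,z in [('shaker',(.607,-.063),.085),('timer',(.34,.16),.044)]:
        m=(np.hypot(W[...,0]-c[0],W[...,1]-c[1])<.045)&(abs(W[...,2]-z)<.008); 
        W0=world(cam,np.load(f'pics/{cam}0.npy')); m0=(np.hypot(W0[...,0]-c[0],W0[...,1]-c[1])<.045)&(abs(W0[...,2]-z)<.008); print(n,W0[m0].mean(0).round(4),W[m].mean(0).round(4))
"
```

```text
scene
beaker 832 [0.4195 0.0521 0.1043] tilt [0.001 0.005]
pot 625 [0.5276 0.0655 0.0676] tilt [ 0.032 -0.016]
pan 966 [ 0.4587 -0.0534  0.062 ] tilt [ 0.019 -0.003]
shaker [ 0.6063 -0.0655  0.0845] [nan nan nan]
timer [0.3409 0.1585 0.0422] [0.3404 0.1585 0.0422]
top
beaker 1092 [0.4216 0.0573 0.1054] tilt [-0.001  0.   ]
pot 1604 [0.5499 0.0582 0.0683] tilt [-0.002  0.   ]
pan 1545 [ 0.4795 -0.0535  0.0627] tilt [-0.003 -0.001]
shaker [ 0.6079 -0.0606  0.0858] [ 0.6077 -0.0607  0.0854]
timer [0.3413 0.1614 0.0414] [0.3406 0.1614 0.041 ]<string>:14: RuntimeWarning: Mean of empty slice.
  ret = um.true_divide(
```

View pics/f_scene.png

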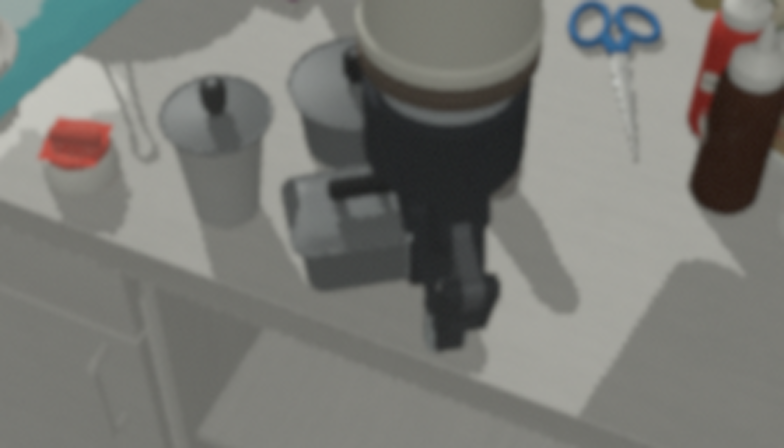

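View pics/f_top.png

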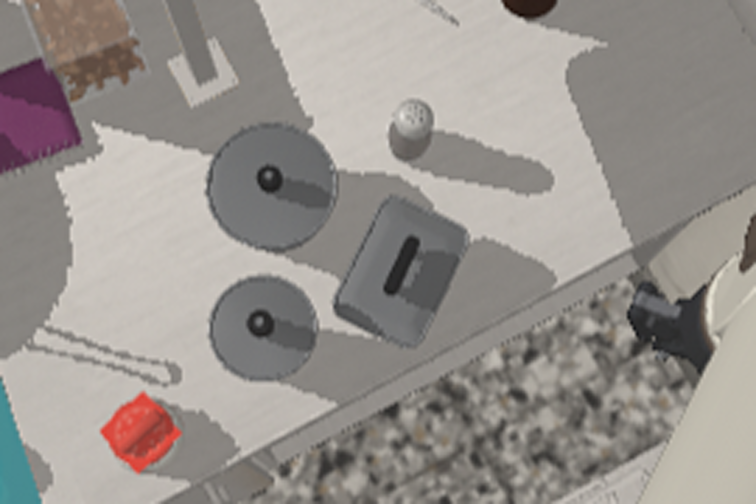

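The top view shows all three lids centred and flat, the arm clear, and the shaker and timer where they were.

```bash
python3 -c "
from h import *
print(manip.finish_job())"
```

```text
the job is handed in; nothing more can be done
None
```

All three vessels are covered, each with its own lid: the beaker first, then the round pot, then the oblong pan. I handed the job in at about 33 s, with the arm backed away and touching nothing.

**Lid fit:** in the last top view the lids lie flat, with a fitted tilt of 0.003 or less. Flange heights of about 105, 68 and 63 mm match seated lids. Each lid met its rim with 10 N or less on the wrist.

**Shaker and timer:** both measure within 1 mm of where they started in the top view.

**Checks that disagreed:** in the last scene view the arm hid the shaker and parts of the pot and pan. That view gave no shaker position, and its tilts for the pot (0.03) and pan (0.02) are unreliable. For those I relied on the unobstructed top view. An earlier clear scene view showed the beaker and pot lids flat, but I have no clear scene view of the pan.

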